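Start the pool-table leveller in its threaded boss and hold it there

ROBOT

A 6-joint arm with a two-finger parallel gripper is mounted at the origin on the work surface. World frame = base frame: x ahead of the robot, y to its left, z up, the work surface at z = 0. Lengths are in mm, angles in rad, forces in N, time in s.
With the tool pointing down it reaches from about 275 to 1000 mm from the base axis. Payload 8.4 kg.
Tool frame: the origin (TCP) lies at the very end of the fingers, on their centre line; the grasp point (between the pads) lies 19 mm behind it; y points along the fingers, x is the direction in which the jaws open and shut, and the axes are right-handed (so a half turn about y gives the same grasp; the last joint's range is limited). The gripper opens to 85 mm and grips with 20 to 120 N. Pads are 22 mm wide; open, the fingers measure 114 mm over their backs; the gripper's body (76 mm by 85 mm) begins 54 mm behind the grasp point. The pads swing forward as they close: fully open they stand 13 mm farther back than shut.
Start: joints at [-1.22, 0.353, 1.633, -0, 1.155, -0.002], TCP at [215.953, -586.508, 200.681] pointing down, gripper open.
Joint ranges: [-2.63, 2.63], [-0.92, 2.1], [0.06, 2.66], [-1.3, 4.44], [0, 2.69], [-3.02, 3.02]. Speed limits (rad/s): [2.22, 2.22, 2.79, 3.14, 3.14, 3.14].

INTERFACE

Orientations are given as [roll, pitch, yaw] about the fixed x, y, z axes, in that order (R = Rz(yaw) Ry(pitch) Rx(roll)).
In Python, from rig import r gives the robot as it stands.
- The arm moves only by the tool servo_tool, never from a script. Its argument "motion" is a list of rows, each a list of 7 numbers: the opening, from -1 (shut) to 1 (fully open), then the shift along the tool's x, y, z in m, then the turn, a rotation vector about the tool's x, y, z in units of 10 degrees (1.0 is 10 degrees). A call has 1 to 12 rows; each row is the pose to reach, as a shift and turn from the pose commanded when the call began, along the tool's axes at that moment; what a row does not reach only later rows make up. A row lasts 1/8 s, in which the tool goes at most 62.5 mm and 10.7 degrees, less where a joint would pass 70% of its speed; a pose out of reach is approached as far as the arm can. A call with a gripper value outside its range is refused whole. The fingers move at their own pace and stop on an object; "grip_force" is the grip in N (left out, the last holds). Time passes only in rows, so rows that repeat a pose let the fingers close. It gives the time, the measured TCP pose, the force and the opening at its end, in the units of the state.
- r.sense(): the state, without advancing time (a new reading comes with each control period).
- r.grab_frame(name): name is "scene" or "top"; returns the picture (420x560x3 uint8, red, green, blue); there is no depth.
- r.calibration(name): a dict with "fx", "fy", "cx", "cy" (pixels), "distortion" ([k1, k2, p1, p2, k3] as OpenCV has them; the pictures are not rectified), "R" (3x3) and "t" (3): a world point X has camera coordinates R X + t. Camera axes: x right, y down, z forward; pixel columns grow to the right and rows downward; lengths in mm; the calibration is good to about 2 mm. A picture is of the moment at which its call begins. calibration takes no time and is no camera call.
- r.sign_off(): hands the job in, once; it reports no verdict.
The state is a dict: "clock": time; "qpos": joint angles; "qvel": joint speeds; "joint_efforts": joint torques, N m; "eef_pos": TCP position; "tcp_rot": TCP orientation; "contact_force": force on the tool from outside, world axes, zero at the start; "wrist_torque": the same for the moment, N m; "opening": opening from 0.0 (shut) to 1.0 (fully open).
Only numpy, scipy, OpenCV 4.12 (cv2) and the standard library are available. Lean on these libraries where they do the work, as an engineer would, in place of code of your own. Each camera call takes 0.05 s, during which the arm holds its last target. There are 200 camera calls.

TASK

One of the two pool-table foot blocks clamped upside down on the bench has its screw-in leveller standing loose and unstarted in the threaded boss. Start it the careful way: with it standing in the boss, turn it backward (anticlockwise seen from above) until it drops off the thread end, and only then screw it one full turn forward (clockwise). Finish with your fingers still gripping the foot, the leveller upright and started by that one turn; do not lift it out, and leave everything else on the bench where it lies.

Things in the scene. Friction and masses are not known exactly. Their poses are not given: they have to be found in the camera images.
- leveller: Steel leveller to start, upside down in the boss, 100 mm long, 0.4 to 0.65 kg. Origin at its lower tip on its axis, +z up to the foot. From the tip: plain pilot 23 mm in diameter (0 to 37 mm), oiled right-hand thread, 30 mm diameter, 6 mm pitch (37 to 74 mm), collar 41 mm in diameter (to 84 mm), round knurled foot to grip, 50 mm in diameter, 16 mm thick (84 to 100 mm).
- foot_face (a point): Centre of the foot's flat upper face, top of the leveller, 100 mm above its origin. Its height shows the drop: turning backward it rises 1 mm per 1.05 rad, then drops 6 mm. Seen from above, a small dark spanner hole in this face, 17 mm off centre, marks the leveller's +x.
- thread_start (a point): Lowest point of the leveller's thread: 13.6 mm off its axis along its +x, 38 mm above its tip. At the start it is 1.1 to 2.3 rad clockwise (from above) of the block's +x; turned anticlockwise to the block's +x it comes off the nut's thread and the leveller can drop (if the grip lets it).
- foot_block: Oak foot block with the loose leveller, fixed: 140 mm square, 65 mm high, between two 20 mm high cleats (185 mm over both along y); on top an iron nut plate 92 mm square (to 70 mm high). Origin under its centre on the bench, +z up along the bore. The nut's thread ends at the top on this frame's +x side.
- boss_mouth (a point): Centre of the rim of the round threaded boss (50 mm in diameter), 82 mm above the bench, on the bore's axis. The leveller's tip is 40 mm above the bench just before the drop, 34 mm just after it, 28 mm after one turn forward; then the thread holds it, with 0.5 mm of axial play. Turned on backward after the drop it would climb the thread again.
- done_block: The other foot block, alike, whose leveller is already screwed right down: its foot face is 109 mm above the bench, that of the loose one 138 to 139 mm at the start. Leave it alone.
- spare_leveller: A third leveller, standing on its foot with the stem up, 100 mm tall, foot 50 mm in diameter; origin under the foot. Leave it.
- spirit_level: Aluminium spirit level, 230 mm along its y, 24 mm wide, 52 mm high; origin under its centre. Leave it.
- wrench: Steel open-ended wrench, 190 mm along its x, lying flat; origin on the bench near its middle. Leave it.
- table_brush: Cloth brush, 220 mm along its x; origin on the bench near its middle. Leave it.
- chalk: Cube of cue chalk, 22 mm, 20 mm high; origin under its centre. Leave it.
- oil_bottle: White oil bottle with a black cap, 48 mm in diameter, 115 mm tall; origin under its centre. Leave it.
- screw_tray: Open wooden tray with screws and washers, 100 by 140 mm, 28 mm high; origin under its centre. Leave it.

How it is judged (in metres and radians):
On the way, in this order (a step that is already met when the one before it is completed fails the run):
1. the leveller has been turned backward up to the end of the nut's thread, still riding on top of it (z of leveller in the frame of foot_block above 0.037 m and x of thread_start in the frame of foot_block above 0.008 m), for 0.05 s.
2. it has dropped off the thread end (z of leveller in the frame of foot_block below 0.0362 m and x of thread_start in the frame of foot_block above -0.003 m), for 0.1 s.
At the end, for the whole second after the job is handed in: The fingers grip the leveller (more than 3 N) and it is at rest, upright within 0.06 rad, on the bore's axis within 3 mm, screwed in by one turn from the drop within 0.36 turn either way (tip 26.0 to 30.4 mm above the bench; 28.2 mm is exactly one turn) (z of leveller in the frame of foot_block between 0.026 and 0.0304 m and horizontal distance between leveller and foot_block below 0.003 m and angle between leveller's own z axis and vertical below 0.06 rad and linear speed of leveller below 0.02 m/s and angular speed of leveller below 0.2 rad/s and contact force between the fingers and leveller above 3 N); the arm keeps its last pose, push and grip.
It fails at once if the leveller was turned forward before it had dropped, or turned on backward a third of a turn or more past the drop (x of thread_start in the frame of foot_block below -0.005 m and y of thread_start in the frame of foot_block above 0.003 m and z of leveller in the frame of foot_block above 0.0335 m).
It fails at once if the leveller was lifted out of its place (z of leveller in the frame of foot_block above 0.045 m).
It fails at once if something else on the bench was disturbed (distance of any of spare_leveller, spirit_level, wrench, table_brush, chalk, oil_bottle, screw_tray from where it was at the start of the episode above 0.02 m).
It also fails if it takes over 72 s, if anything falls off the work surface, if the arm or the gripper's body presses on something with over 40 N, if the wrist force passes 120 N, or if a joint passes its speed limit or range.

## Working session

There is one attempt and no reset: what is moved stays moved. The work goes in short steps, Python scripts to look and compute and a tool call to move; the robot and the scene stay as the last step left them, time stands still between calls to the robot, and variables do not carry over. Pictures are saved under pics/ and viewed, on a budget of 10 in all, crops included, one or two more only if the job needs it, and the job is handed in when it is done.

Besides the shell and the picture viewer there is one more tool, called after "Call:" by a JSON object that holds its "method" and its "body". servo_tool: Moves the arm, as the interface text tells. Its arguments: {"type":"object","properties":{"motion":{"type":"array","items":{"type":"array","items":{"type":"number"}}},"grip_force":{"type":"number"}},"required":["motion"]}

```bash
mkdir -p pics; ls; python3 - <<'E'
from rig import r
import cv2
for n in("scene","top"):
    cv2.imwrite(f"pics/{n}0.png",r.grab_frame(n)[:,:,::-1])
    c=r.calibration(n);print(n,c)
print(r.sense())
E
```

```text
pics
scene {'fx': 470.89446862842914, 'fy': 470.89446862842914, 'cx': 280.8718214563665, 'cy': 208.4309033230839, 'distortion': array([-0.00510121,  0.        ,  0.        ,  0.        ,  0.        ]), 'R': array([[-0.75383092,  0.65690156,  0.0148082 ],
       [ 0.55002621,  0.643194  , -0.53270316],
       [-0.35945808, -0.39342321, -0.8461726 ]]), 't': array([ 456.96176776, -270.77176132, 1520.60582831])}
top {'fx': 432.6273732485931, 'fy': 432.6273732485931, 'cx': 278.3768276431874, 'cy': 217.4528803863547, 'distortion': array([-0.11499645,  0.        ,  0.        ,  0.        ,  0.        ]), 'R': array([[ 8.85757448e-03, -9.99958942e-01,  1.91275936e-03],
       [-9.93315988e-01, -9.01884938e-03, -1.15073927e-01],
       [ 1.15086453e-01, -8.80698571e-04, -9.93355089e-01]]), 't': array([  17.94119477,  586.7490613 , 1276.60020392])}
{'clock': 0.1, 'qpos': array([-1.22040876e+00,  3.53579641e-01,  1.63406368e+00,  5.90948702e-06,
        1.15523361e+00, -2.39931102e-03]), 'qvel': array([ 0.00053541, -0.0033444 , -0.00166382, -0.00085767, -0.00178004,
       -0.00037697]), 'joint_efforts': array([-9.29898706e-04, -6.06364775e+01, -3.42816532e+01, -2.28132376e-05,
        4.09790766e-03, -1.13457855e-05]), 'eef_pos': array([ 215.78380861, -586.05612348,  200.03465066]), 'tcp_rot': array([-1.57078784e+00,  1.28425620e-03, -1.21801183e+00]), 'contact_force': array([ 0.16322411, -0.33849992, -1.00827844]), 'wrist_torque': array([0.04158001, 0.01834062, 0.04596698]), 'opening': 1.0010563643803816}
```

View pics/top0.png

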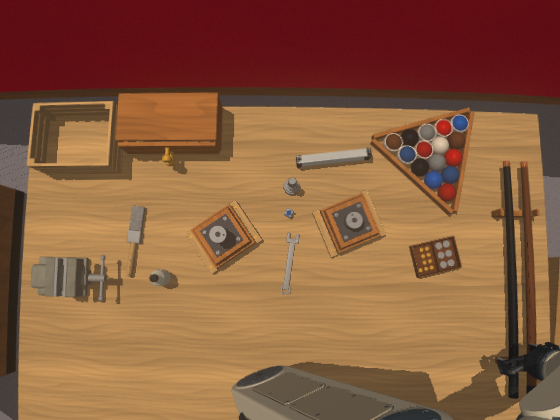

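View pics/scene0.png

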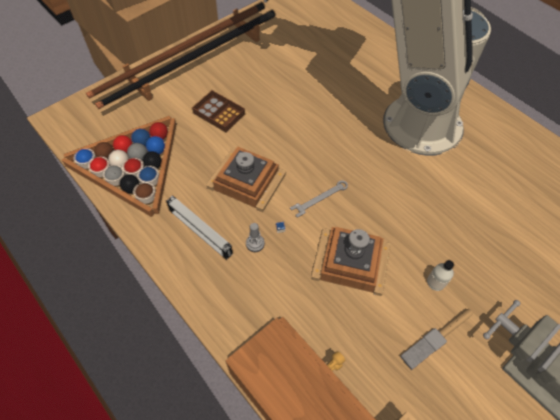

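The top view shows two blocks, at (218,234) and (353,220). In the scene view, the one near the oil bottle (358,238) has the raised foot, which makes the top-view left block the loose one. Next I'll crop it.

```bash
cat > h.py <<'E'
import numpy as np,cv2
from rig import r
def ray(n,px,z):
    c=r.calibration(n);K=np.array([[c['fx'],0,c['cx']],[0,c['fy'],c['cy']],[0,0,1]])
    p=cv2.undistortPoints(np.array(px,float).reshape(-1,1,2),K,np.array(c['distortion'])).reshape(-1,2)
    R=np.array(c['R']);t=np.array(c['t']);o=-R.T@t
    d=np.c_[p,np.ones(len(p))]@R
    return o+d*((z-o[2])/d[:,2])[:,None]
def proj(n,P):
    c=r.calibration(n);K=np.array([[c['fx'],0,c['cx']],[0,c['fy'],c['cy']],[0,0,1]])
    return cv2.projectPoints(np.array(P,float).reshape(-1,1,3),cv2.Rodrigues(np.array(c['R']))[0],np.array(c['t']),K,np.array(c['distortion']))[0].reshape(-1,2)
E
python3 - <<'E'
from h import *
a=cv2.imread('pics/top0.png')[190:280,180:270];b=cv2.imread('pics/scene0.png')[215:305,305:395]
f=lambda x,s:cv2.resize(x,None,fx=s,fy=s,interpolation=cv2.INTER_CUBIC)
a2=cv2.imread('pics/top0.png')[219:249,203:233]
b2=cv2.imread('pics/scene0.png')[224:254,343:373]
top=np.hstack([f(a,4.4),f(a2,13.2)[:396]])
print(top.shape)
cv2.imwrite('pics/c1.png',cv2.resize(top,(792,396)))
cv2.imwrite('pics/c2.png',np.hstack([f(b,4.4),f(b2,13.2)]))
E
```

```text
(396, 792, 3)
```

View pics/c1.png

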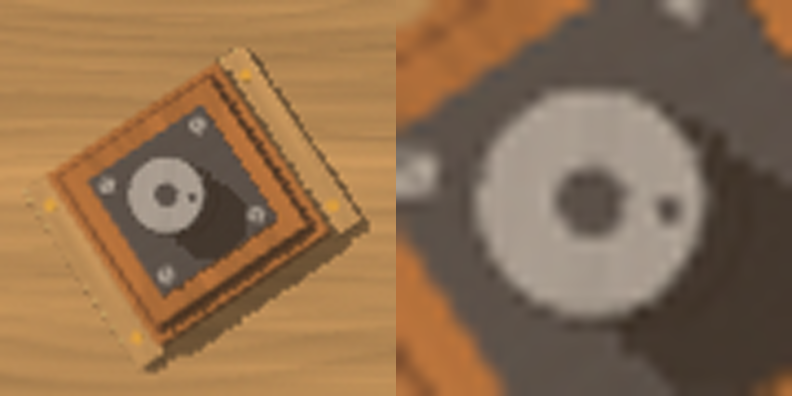

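View pics/c2.png

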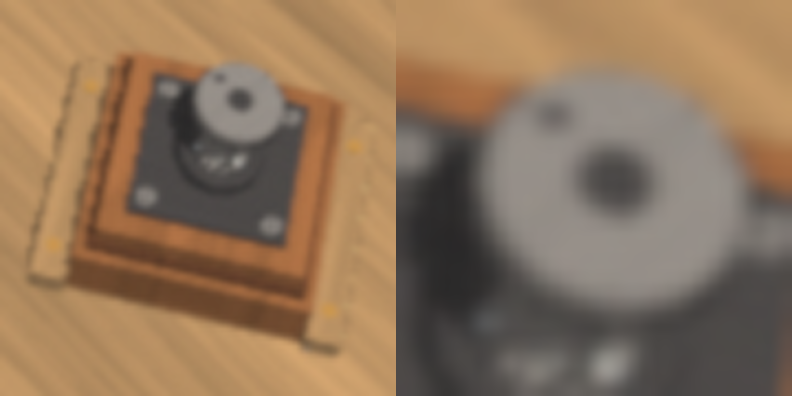

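In c1 the foot centre sits at about (217,234) px and its spanner hole at (223,234), with the cleats running down-right. In c2 the foot is at about (359,238) and the hole at (354,232).

```bash
python3 - <<'E'
from h import *
g=lambda u,v,s,ox,oy:[ox+(u+.5)/s-.5,oy+(v+.5)/s-.5]
tf=g(590-396,203,13.2,203,219);th=g(669-396,210,13.2,203,219)
sf=g(613-396,189,13.2,343,224);sh=g(554-396,116,13.2,343,224)
for n,f,h in(("top",tf,th),("scene",sf,sh)):
    F,H=ray(n,[f,h],138.5);d=H-F;print(n,F,np.linalg.norm(d),np.degrees(np.arctan2(d[1],d[0])))
sc=ray("top",[g(u,v,4.4,180,190) for u,v in((107,186),(198,125),(257,214),(167,275))],71)
print("plate",sc.mean(0))
for i in range(4):
    d=sc[(i+1)%4]-sc[i];print(np.linalg.norm(d),np.degrees(np.arctan2(d[1],d[0])))
cl=ray("top",[g(u,v,4.4,180,190) for u,v in((238,50),(365,225),(30,200),(150,368))],20)
for a,b in((1,0),(3,2)):
    d=cl[b]-cl[a];print("cleat",d,np.degrees(np.arctan2(d[1],d[0])))
E
```

```text
top [526.83366732 192.82055881 138.5       ] 16.779626737432668 -94.4658972224753
scene [528.17645644 194.5016324  138.5       ] 17.964421893883834 -98.95418741141884
plate [528.79409468 191.10495619  71.        ]
73.11238035190429 -55.333310372146364
71.92231278759705 -145.5026750234187
72.132789739995 124.84800495431509
72.15434642312448 35.27603408482051
cleat [121.62490344  90.49287785   0.        ] 36.65044513242178
cleat [115.04679228  86.69910232   0.        ] 37.00162823998047
```

Call:
{"method": "servo_tool", "body": {"motion": [[1, -0.03, 0, 0.027, 0, -0.6, 0], [1, -0.07, 0, 0.063, 0, -1.3, 0], [1, -0.115, 0, 0.104, 0, -2.1, 0], [1, -0.16, 0, 0.145, 0, -3, 0], [1, -0.205, 0, 0.185, 0, -3.9, 0], [1, -0.25, 0, 0.226, 0, -4.8, 0], [1, -0.295, 0, 0.266, 0, -5.7, 0], [1, -0.34, 0, 0.307, 0, -6.6, 0], [1, -0.385, 0, 0.348, 0, -7.5, 0], [1, -0.43, 0, 0.388, 0, -8.4, 0], [1, -0.475, 0, 0.429, 0, -9.3, 0], [1, -0.51, 0, 0.459, 0, -10, 0]]}}

```text
clock: 1.6
eef_pos: [470.9, 53.1, 200.6]
tcp_rot: [-1.571, -0.0, 0.533]
contact_force: [1.0, -0.3, 0.5]
opening: 1.001
```

```bash
cat > s.py <<'E'
from h import *
import sys
def go(T,yaw):
    s=r.sense();p=s['eef_pos'];y=s['tcp_rot'][2]
    d=np.array(T)-p;x=np.array([np.cos(y),np.sin(y),0]);z=np.array([-np.sin(y),np.cos(y),0])
    w=(np.degrees(y)-yaw+180)%360-180
    print("xyz shift",(d@x).round(1),-d[2].round(1),(d@z).round(1),"turn y deg",round(w,1))
s=r.sense();print(s['clock'],s['eef_pos'].round(1),s['tcp_rot'].round(3),np.degrees(s['tcp_rot'][2]).round(1),s['qpos'].round(3),s['contact_force'].round(1),s['wrist_torque'].round(2),round(s['opening'],3))
if len(sys.argv)>4: go([float(a) for a in sys.argv[1:4]],float(sys.argv[4]))
E
python3 s.py 528 193 200 44
```

```text
1.6 [470.9  53.1 200.6] [-1.571 -0.     0.533] 30.5 [ 0.109  0.115  1.946  0.     1.08  -0.424] [ 1.  -0.3  0.5] [-0.04  0.04 -0.03] 1.001
xyz shift 120.3 0.6 91.5 turn y deg -13.5
```

Call:
{"method": "servo_tool", "body": {"motion": [[1, 0.048, 0, 0.036, 0, -0.5, 0], [1, 0.09, 0, 0.069, 0, -1, 0], [1, 0.12, 0, 0.0915, 0, -1.35, 0], [1, 0.12, 0, 0.0915, 0, -1.35, 0], [1, 0.12, 0.03, 0.0915, 0, -1.35, 0], [1, 0.12, 0.055, 0.0915, 0, -1.35, 0], [1, 0.12, 0.075, 0.0915, 0, -1.35, 0], [1, 0.12, 0.085, 0.0915, 0, -1.35, 0], [1, 0.12, 0.092, 0.0915, 0, -1.35, 0], [1, 0.12, 0.092, 0.0915, 0, -1.35, 0]]}}

```text
clock: 2.85
eef_pos: [528.1, 189.8, 108.7]
tcp_rot: [-1.571, 0.0, 0.763]
contact_force: [-0.1, 0.1, 1.5]
opening: 0.998
```

```bash
python3 s.py 528 193 108 44;  python3 - <<'E'
from h import *
cv2.imwrite('pics/s1.png',cv2.resize(r.grab_frame('scene')[185:305,290:430,::-1],None,fx=5,fy=5,interpolation=2))
E
```

```text
2.85 [528.1 189.8 108.7] [-1.571  0.     0.763] 43.7 [ 0.342  0.361  1.853 -0.     0.927 -0.42 ] [-0.1  0.1  1.5] [ 0.06 -0.02  0.02] 0.998
xyz shift 2.1 0.7 2.3 turn y deg -0.3
```

View pics/s1.png

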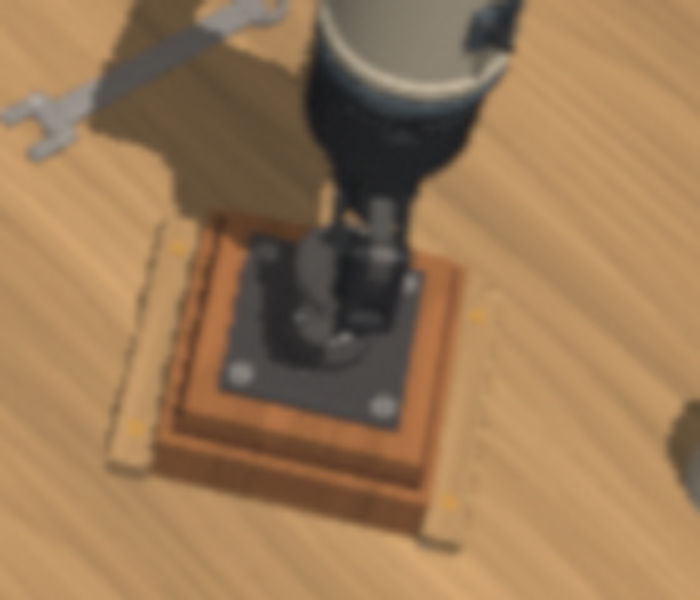

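The fingers straddle the foot, with the near finger at about (375,270) in the crop and the foot's left edge visible at (318,265). I'll make a small centring correction and close gently.

Call:
{"method": "servo_tool", "body": {"motion": [[1, 0.0015, 0.001, 0.0015, 0, 0, 0], [0.5, 0.0015, 0.001, 0.0015, 0, 0, 0], [0, 0.0015, 0.001, 0.0015, 0, 0, 0], [-0.5, 0.0015, 0.001, 0.0015, 0, 0, 0], [-1, 0.0015, 0.001, 0.0015, 0, 0, 0], [-1, 0.0015, 0.001, 0.0015, 0, 0, 0], [-1, 0.0015, 0.001, 0.0015, 0, 0, 0], [-1, 0.0015, 0.001, 0.0015, 0, 0, 0], [-1, 0.0015, 0.001, 0.0015, 0, 0, 0]], "grip_force": 25}}

```text
clock: 4.03
eef_pos: [528.2, 192.3, 107.7]
tcp_rot: [-1.571, -0.0, 0.763]
contact_force: [-0.6, -0.1, 0.4]
opening: -0.004
```

```bash
python3 s.py 528 193 108 44
```

```text
4.025 [528.2 192.3 107.7] [-1.571 -0.     0.763] 43.7 [ 0.346  0.364  1.852 -0.     0.926 -0.417] [-0.6 -0.1  0.4] [ 0.02  0.06 -0.05] -0.004
xyz shift 0.4 -0.3 0.7 turn y deg -0.3
```

```bash
python3 - <<'E'
from h import *
a=r.grab_frame('scene')[205:275,315:410,::-1];b=r.grab_frame('top')[190:280,170:270,::-1]
cv2.imwrite('pics/s2.png',np.hstack([cv2.resize(a,(400,295),interpolation=2),cv2.resize(b,(328,295),interpolation=2)]))
print(proj('scene',[[528,193,138.5],[528.2,192.3,107.7]]),proj('top',[[528,193,138.5]]))
E
```

```text
[[358.57934544 237.39933129]
 [356.39426208 243.24473333]] [[217.18058185 233.49753593]]
```

View pics/s2.png

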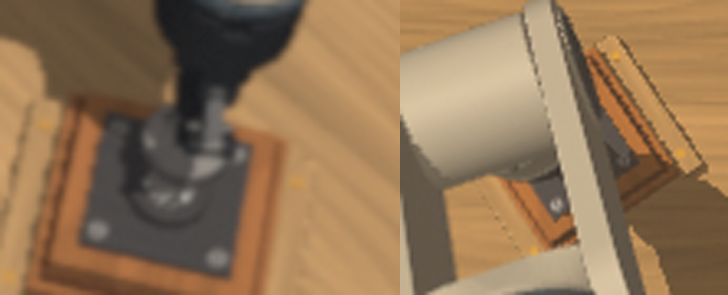

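```bash
python3 - <<'E'
from h import *
f=np.mean([r.grab_frame('scene').astype(float) for _ in range(3)],0).astype('uint8')[205:260,335:385,::-1]
f=cv2.resize(f,None,fx=10,fy=10,interpolation=cv2.INTER_CUBIC);f=np.clip(f*1.5,0,255).astype('uint8')
cv2.imwrite('pics/s3.png',f)
s=r.sense();print(s['opening'],s['contact_force'],s['joint_efforts'])
E
```

```text
-0.005078991792590289 [ 0.8877661   0.53830878 -0.54545195] [-2.77861443e-03 -5.57974613e+01 -2.87490588e+01 -4.20517408e-04
  8.05790332e-04  5.63217679e-05]
```

View pics/s3.png

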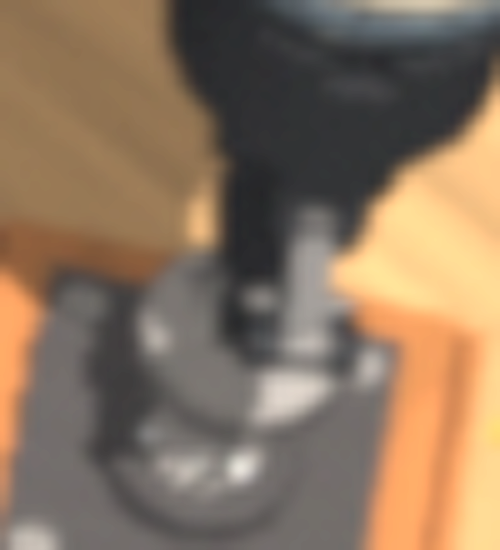

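```bash
python3 - <<'E'
from h import *
px=[335+290/10-.5,205+350/10-.5]
for z in (95,108,120,130,138,145):print(z,ray('scene',[px],z).round(1))
# foot face edges
print(proj('scene',[[528,193,138.5]]))
for z in (138,150,165,108): print(z,proj('scene',[[528.2,192.3,z]]).round(1))
E
```

```text
95 [[500.6 193.1  95. ]]
108 [[507.3 196.6 108. ]]
120 [[513.5 199.8 120. ]]
130 [[518.7 202.5 130. ]]
138 [[522.9 204.6 138. ]]
145 [[526.5 206.5 145. ]]
[[358.57934544 237.39933129]]
138 [[358.3 237.4]]
150 [[359.1 234.9]]
165 [[360.  231.9]]
108 [[356.4 243.2]]
```

The image suggests the fingers shut above the foot face, even though the reported z is 108 mm. I'll open, rise and look with the predicted TCP overlaid to find the discrepancy.

Call:
{"method": "servo_tool", "body": {"motion": [[1, 0, 0, 0, 0, 0, 0], [1, 0, 0, 0, 0, 0, 0], [1, 0, 0, 0, 0, 0, 0], [1, 0, 0, 0, 0, 0, 0], [1, 0, 0, 0, 0, 0, 0], [1, 0, 0, 0, 0, 0, 0], [1, 0, -0.03, 0, 0, 0, 0], [1, 0, -0.06, 0, 0, 0, 0], [1, 0, -0.06, 0, 0, 0, 0], [1, 0, -0.06, 0, 0, 0, 0]]}}

```text
clock: 5.52
eef_pos: [527.8, 192.2, 167.2]
tcp_rot: [-1.571, 0.0, 0.763]
contact_force: [0.2, -0.0, 0.3]
opening: 1.004
```

```bash
python3 s.py 528 193 108 44;python3 - <<'E'
from h import *
f=np.mean([r.grab_frame('scene').astype(float) for _ in range(3)],0).astype('uint8')[185:260,325:400,::-1]
f=cv2.resize(f,None,fx=8,fy=8,interpolation=cv2.INTER_CUBIC);f=np.clip(f*1.5,0,255).astype('uint8')
s=r.sense();p=s['eef_pos'];y=s['tcp_rot'][2];x=np.array([np.cos(y),np.sin(y),0])
for P,c in((p,(0,0,255)),(p+42*x+[0,0,13],(0,255,0)),(p-42*x+[0,0,13],(255,0,0)),([528,193,138.5],(0,255,255))):
    u=proj('scene',[P])[0];print(u);cv2.circle(f,tuple(int(v) for v in (u-[325,185]+.5)*8),3,c,-1)
cv2.imwrite('pics/s4.png',f)
E
```

```text
5.525 [527.8 192.2 167.2] [-1.571  0.     0.763] 43.7 [ 0.346  0.291  1.803  0.     1.048 -0.417] [ 0.2 -0.   0.3] [ 0.    0.01 -0.  ] 1.004
xyz shift 0.7 59.2 0.5 turn y deg -0.3
[360.25831578 231.27858232]
[361.124014   244.36778606]
[361.13842402 213.36208197]
[358.57934544 237.39933129]
```

View pics/s4.png

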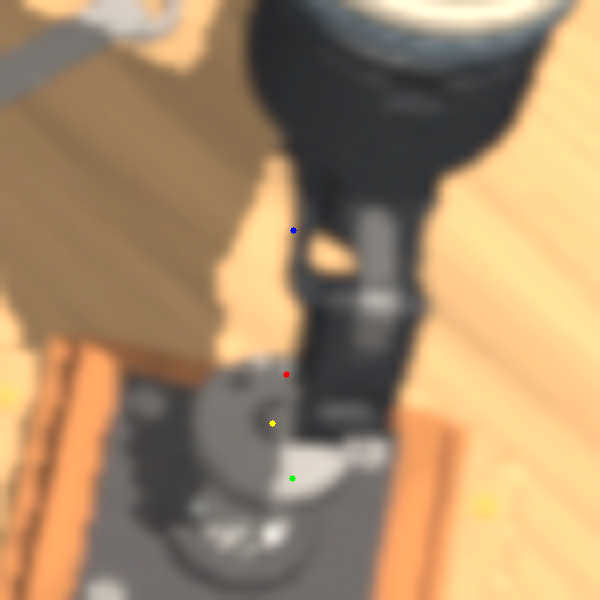

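Predicted markers (red TCP at (285,375), green near pad at (292,478)) don't match the visible near finger (tip at about (345,430)). The tool looks either higher or nearer the base than reported. A gentle touch with the fingers shut will tell me which.

Call:
{"method": "servo_tool", "body": {"motion": [[-1, 0, 0, 0, 0, 0, 0], [-1, 0, 0, 0, 0, 0, 0], [-1, 0, 0, 0, 0, 0, 0], [-1, 0, 0, 0, 0, 0, 0], [-1, 0, 0.03, 0, 0, 0, 0], [-1, 0, 0.05, 0, 0, 0, 0], [-1, 0, 0.059, 0, 0, 0, 0], [-1, 0, 0.06, 0, 0, 0, 0], [-1, 0, 0.061, 0, 0, 0, 0], [-1, 0, 0.062, 0, 0, 0, 0]]}}

```text
clock: 6.92
eef_pos: [529.0, 192.6, 106.9]
tcp_rot: [-1.572, -0.002, 0.763]
contact_force: [-1.1, 0.3, 11.6]
opening: -0.003
```

Call:
{"method": "servo_tool", "body": {"motion": [[-1, 0, 0.001, 0, 0, 0, 0], [-1, 0, 0.002, 0, 0, 0, 0], [-1, 0, 0.002, 0, 0, 0, 0]]}}

```text
clock: 7.3
eef_pos: [529.9, 193.0, 106.7]
tcp_rot: [-1.572, -0.004, 0.763]
contact_force: [-4.8, -0.8, 22.0]
opening: -0.002
```

Call:
{"method": "servo_tool", "body": {"motion": [[-1, 0, 0.001, 0, 0, 0, 0], [-1, 0, 0.002, 0, 0, 0, 0], [-1, 0, 0.002, 0, 0, 0, 0]]}}

```text
clock: 7.68
eef_pos: [530.5, 193.3, 106.5]
tcp_rot: [-1.573, -0.005, 0.763]
contact_force: [-9.0, -2.1, 38.1]
opening: 0.002
```

Call:
{"method": "servo_tool", "body": {"motion": [[-1, 0, 0.001, 0, 0, 0, 0], [-1, 0, 0.002, 0, 0, 0, 0], [-1, 0, 0.002, 0, 0, 0, 0]]}}

```text
clock: 8.05
eef_pos: [531.0, 193.6, 106.3]
tcp_rot: [-1.573, -0.007, 0.763]
contact_force: [-14.1, -3.1, 55.7]
opening: -0.001
```

```bash
python3 - <<'E'
from h import *
y=.763;x=np.array([np.cos(y),np.sin(y),0]);z=np.array([-np.sin(y),np.cos(y),0])
for nm,px,h,p in(("shut",(363.5,239.5),139,[528.2,192.3,0]),("open",(367.6,238),212,[527.8,192.2,0])):
    P=ray('scene',[px],h)[0];d=P-p;print(nm,P.round(1),"jaw",(d@x).round(1),"lat",(d@z).round(1))
for h in (270,300,330,360,400):print(h,((proj('scene',[[515,197,h],[528,192,h]])-[325,185]+.5)*8).round(0).tolist())
E
```

```text
shut [523.4 204.9 139. ] jaw 5.2 lat 12.4
open [551.5 227.8 212. ] jaw 41.7 lat 9.4
270 [[391.0, 175.0], [344.0, 189.0]]
300 [[411.0, 114.0], [364.0, 129.0]]
330 [[432.0, 51.0], [384.0, 65.0]]
360 [[455.0, -16.0], [405.0, -1.0]]
400 [[487.0, -111.0], [436.0, -96.0]]
```

Call:
{"method": "servo_tool", "body": {"motion": [[-1, 0, -0.01, 0, 0, 0, 0], [-1, 0, -0.03, 0, 0, 0, 0], [-1, 0, -0.06, 0, 0, 0, 0], [-1, 0, -0.09, 0, 0, 0, 0], [-1, 0, -0.09, 0, 0, 0, 0], [-1, 0, -0.09, 0, 0, 0, 0]]}}

```text
clock: 8.8
eef_pos: [527.9, 192.1, 189.3]
tcp_rot: [-1.571, 0.0, 0.763]
contact_force: [0.2, 0.1, 0.2]
opening: 0.003
```

```bash
cat > snap.py <<'E'
from h import *
import sys
np.save(sys.argv[1],np.mean([r.grab_frame('scene').astype(float) for _ in range(2)],0).astype('uint8'))
E
python3 snap.py a.npy; python3 s.py
```

```text
8.9 [527.5 192.  188.7] [-1.57   0.002  0.763] 43.7 [ 0.346  0.268  1.782  0.     1.093 -0.417] [ 0.1 -0.4  0.2] [-0.01  0.05  0.02] 0.0
```

Call:
{"method": "servo_tool", "body": {"motion": [[-1, 0, 0, 0, 0, 1, 0], [-1, 0, 0, 0, 0, 2, 0], [-1, 0, 0, 0, 0, 3, 0], [-1, 0, 0, 0, 0, 4, 0], [-1, 0, 0, 0, 0, 5, 0], [-1, 0, 0, 0, 0, 6, 0], [-1, 0, 0, 0, 0, 7, 0], [-1, 0, 0, 0, 0, 8, 0], [-1, 0, 0, 0, 0, 9, 0], [-1, 0, 0, 0, 0, 9, 0], [-1, 0, 0, 0, 0, 9, 0]]}}

```text
clock: 10.28
eef_pos: [527.9, 192.2, 189.2]
tcp_rot: [-1.572, 0.0, -0.804]
contact_force: [0.3, 0.5, 0.3]
opening: -0.003
```

```bash
python3 snap.py b.npy; python3 s.py; python3 - <<'E'
from h import *
o=[]
for n in('a.npy','b.npy'):
    f=cv2.resize(np.load(n)[170:260,330:395,::-1],None,fx=6,fy=6,interpolation=cv2.INTER_CUBIC)
    f=np.clip(255*(f/255.)**.5,0,255).astype('uint8')
    for P,c in(([528,192,189],(0,0,255)),([528,192,220.5],(0,255,0)),([515,197,220.5],(255,0,0))):
        u=proj('scene',[P])[0];cv2.circle(f,tuple(int(v) for v in (u-[330,170]+.5)*6),2,c,-1)
    o.append(f)
cv2.imwrite('pics/s5.png',np.hstack(o))
E
```

```text
10.375 [528.  192.2 189.4] [-1.571  0.    -0.805] -46.1 [0.346 0.267 1.781 0.    1.093 1.152] [ 0.6 -0.3  0.5] [-0.05 -0.02  0.02] -0.001
```

View pics/s5.png

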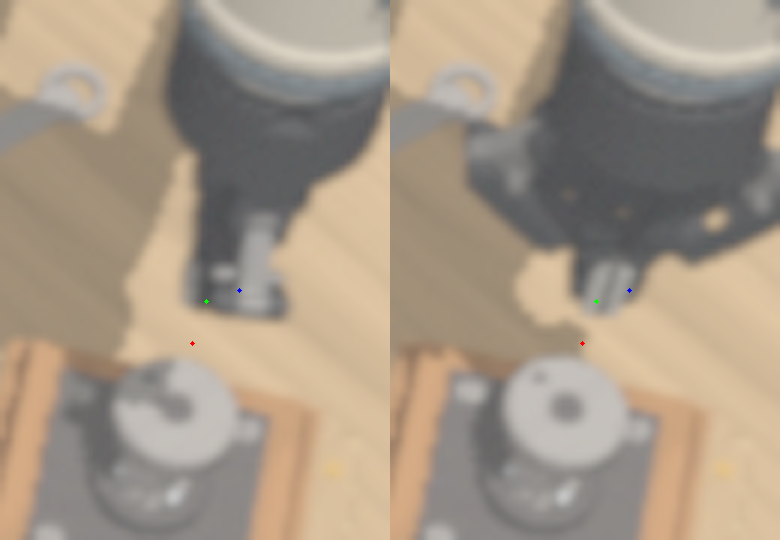

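In s5, the shut tip sits at about (238,315) on the left and at rel (215,313) on the right. The red marker is the predicted TCP, at rel (192,343). So the tips are about 31 mm higher than reported, which agrees with the touch, plus roughly 10 mm sideways. I'll open, shift and descend accordingly.

Call:
{"method": "servo_tool", "body": {"motion": [[1, 0.007, 0, 0.004, 0, 0, 0], [1, 0.007, 0, 0.004, 0, 0, 0], [1, 0.007, 0, 0.004, 0, 0, 0], [1, 0.007, 0, 0.004, 0, 0, 0], [1, 0.007, 0.03, 0.004, 0, 0, 0], [1, 0.007, 0.06, 0.004, 0, 0, 0], [1, 0.007, 0.075, 0.004, 0, 0, 0], [1, 0.007, 0.08, 0.004, 0, 0, 0]]}}

```text
clock: 11.38
eef_pos: [535.6, 189.9, 109.1]
tcp_rot: [-1.572, 0.001, -0.808]
contact_force: [-0.0, 0.0, -0.7]
opening: 1.0
```

Call:
{"method": "servo_tool", "body": {"motion": [[1, 0, 0.005, 0, 0, 0, 0], [1, 0, 0.01, 0, 0, 0, 0], [1, 0, 0.014, 0, 0, 0, 0], [1, 0, 0.014, 0, 0, 0, 0]]}}

```text
clock: 11.88
eef_pos: [535.8, 189.9, 95.6]
tcp_rot: [-1.571, 0.0, -0.808]
contact_force: [-0.8, -0.1, -0.7]
opening: 1.005
```

Call:
{"method": "servo_tool", "body": {"motion": [[1, 0, 0.006, 0, 0, 0, 0], [1, 0, 0.012, 0, 0, 0, 0], [1, 0, 0.018, 0, 0, 0, 0], [1, 0, 0.02, 0, 0, 0, 0], [1, 0, 0.02, 0, 0, 0, 0]]}}

```text
clock: 12.5
eef_pos: [535.8, 189.9, 75.5]
tcp_rot: [-1.571, 0.0, -0.808]
contact_force: [0.2, -0.3, -0.1]
opening: 0.999
```

```bash
python3 snap.py c.npy; python3 s.py; python3 - <<'E'
from h import *
f=cv2.resize(np.load('c.npy')[170:270,315:415,::-1],None,fx=6,fy=6,interpolation=cv2.INTER_CUBIC)
f=np.clip(255*(f/255.)**.5,0,255).astype('uint8')
cv2.imwrite('pics/s6.png',f)
E
```

```text
12.6 [536.  190.   75.8] [-1.571 -0.    -0.808] -46.3 [ 0.338  0.416  1.859 -0.     0.867  1.146] [-0.   0.2 -0.5] [-0.   -0.01 -0.01] 0.999
```

View pics/s6.png

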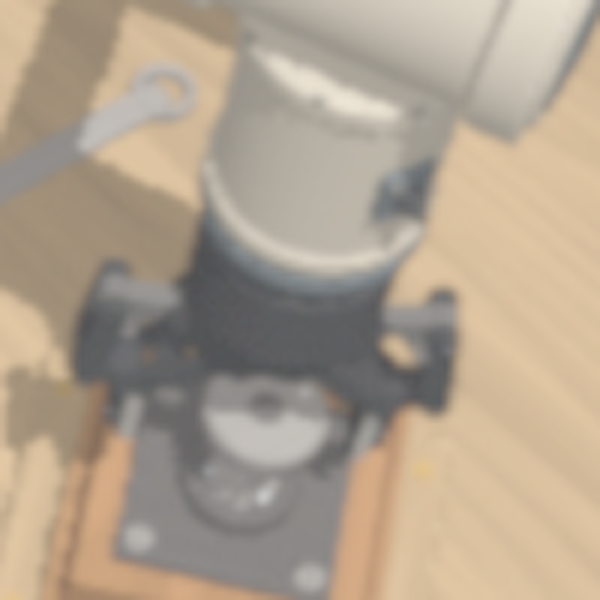

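This view is clear. The pads straddle the foot at about (135,420) and (370,432), and the foot hub is at (266,405), so it's centred. Closing now.

Call:
{"method": "servo_tool", "body": {"motion": [[0.5, 0, 0, 0, 0, 0, 0], [0.2, 0, 0, 0, 0, 0, 0], [0, 0, 0, 0, 0, 0, 0], [-0.5, 0, 0, 0, 0, 0, 0], [-1, 0, 0, 0, 0, 0, 0], [-1, 0, 0, 0, 0, 0, 0], [-1, 0, 0, 0, 0, 0, 0], [-1, 0, 0, 0, 0, 0, 0]], "grip_force": 20}}

```text
clock: 13.6
eef_pos: [533.9, 191.9, 76.2]
tcp_rot: [-1.571, 0.004, -0.809]
contact_force: [-10.9, 11.3, 9.8]
opening: 0.574
```

```bash
python3 s.py
```

```text
13.6 [533.9 191.9  76.2] [-1.571  0.004 -0.809] -46.3 [0.34  0.415 1.859 0.005 0.869 1.146] [-10.9  11.3   9.8] [ 1.79  1.83 -0.06] 0.574
```

Call:
{"method": "servo_tool", "body": {"motion": [[-1, -0.0015, 0, 0, 0, 0, 0], [-1, -0.003, -0.0005, 0, 0, 0, 0], [-1, -0.003, -0.0005, 0, 0, 0, 0], [-1, -0.003, -0.0005, 0, 0, 0, 0]]}}

```text
clock: 14.1
eef_pos: [533.7, 192.3, 76.3]
tcp_rot: [-1.571, 0.001, -0.808]
contact_force: [-3.0, 3.3, 4.0]
opening: 0.576
```

```bash
python3 s.py 533 192 76 -46
```

```text
14.1 [533.7 192.3  76.3] [-1.571e+00  1.000e-03 -8.080e-01] -46.3 [3.430e-01 4.140e-01 1.861e+00 1.000e-03 8.670e-01 1.151e+00] [-3.   3.3  4. ] [0.39 0.52 0.  ] 0.576
xyz shift -0.2 0.3 -0.7 turn y deg -0.3
```

Call:
{"method": "servo_tool", "body": {"motion": [[1, -0.001, 0, 0, 0, 0, 0], [1, -0.001, 0, 0, 0, 0, 0], [1, -0.001, 0, 0, 0, 0, 0], [1, -0.001, 0, 0, 0, -1, 0], [1, -0.001, 0, 0, 0, -2, 0], [1, -0.001, 0, 0, 0, -3, 0], [1, -0.001, 0, 0, 0, -4, 0], [1, -0.001, 0, 0, 0, -5, 0], [1, -0.001, 0, 0, 0, -6, 0], [1, -0.001, 0, 0, 0, -7, 0], [1, -0.001, 0, 0, 0, -8, 0], [1, -0.001, 0, 0, 0, -9, 0]]}}

```text
clock: 15.6
eef_pos: [533.3, 192.7, 76.1]
tcp_rot: [-1.571, -0.0, 0.769]
contact_force: [0.1, 0.8, -0.1]
opening: 1.0
```

Call:
{"method": "servo_tool", "body": {"motion": [[0.6, 0, 0, 0, 0, 0, 0], [0.2, 0, 0, 0, 0, 0, 0], [0, 0, 0, 0, 0, 0, 0], [-0.5, 0, 0, 0, 0, 0, 0], [-1, 0, 0, 0, 0, 0, 0], [-1, 0, 0, 0, 0, 0, 0], [-1, 0, 0, 0, 0, 0, 0], [-1, 0, 0, 0, 0, 0, 0]]}}

```text
clock: 16.6
eef_pos: [533.1, 192.8, 76.2]
tcp_rot: [-1.571, 0.0, 0.763]
contact_force: [-1.8, -1.7, 3.0]
opening: 0.58
```

```bash
python3 s.py 533 192 76 44
```

```text
16.6 [533.1 192.8  76.2] [-1.571  0.     0.763] 43.7 [ 0.344  0.413  1.862 -0.     0.866 -0.418] [-1.8 -1.7  3. ] [-0.28  0.24 -0.03] 0.58
xyz shift -0.6 0.2 -0.5 turn y deg -0.3
```

Call:
{"method": "servo_tool", "body": {"motion": [[-1, 0, -0.0001, 0, 0, 0, 0], [-1, 0, -0.0002, 0, 0, -1, 0], [-1, 0, -0.0003, 0, 0, -2, 0], [-1, 0, -0.0005, 0, 0, -3, 0], [-1, 0, -0.0007, 0, 0, -4, 0], [-1, 0, -0.0008, 0, 0, -5, 0], [-1, 0, -0.001, 0, 0, -6, 0], [-1, 0, -0.001, 0, 0, -6, 0]], "grip_force": 35}}

```text
clock: 17.6
eef_pos: [532.9, 194.6, 77.2]
tcp_rot: [-1.571, -0.003, 1.812]
contact_force: [-3.7, 6.7, 1.3]
opening: 0.571
```

```bash
python3 s.py 533 192 76 44
```

```text
17.6 [532.9 194.6  77.2] [-1.571 -0.003  1.812] 103.8 [ 0.346  0.412  1.861  0.003  0.868 -1.468] [-3.7  6.7  1.3] [1.7  0.66 0.1 ] 0.571
xyz shift -2.5 1.2 0.5 turn y deg 59.8
```

Call:
{"method": "servo_tool", "body": {"motion": [[-1, 0.001, -0.0001, 0, 0, 0, 0], [-1, 0.001, -0.0002, 0, 0, -1, 0], [-1, 0.001, -0.0003, 0, 0, -2, 0], [-1, 0.001, -0.0005, 0, 0, -3, 0], [-1, 0.001, -0.0007, 0, 0, -4, 0], [-1, 0.001, -0.0008, 0, 0, -5, 0], [-1, 0.001, -0.0008, 0, 0, -5, 0]]}}

```text
clock: 18.48
eef_pos: [530.6, 194.9, 77.5]
tcp_rot: [-1.57, -0.004, 2.685]
contact_force: [-7.6, 7.0, 3.9]
opening: 0.571
```

```bash
python3 s.py 533 192 76 44; python3 snap.py d.npy; python3 - <<'E'
from h import *
f=cv2.resize(np.load('d.npy')[215:265,335:385,::-1],None,fx=10,fy=10,interpolation=cv2.INTER_CUBIC)
f=np.clip(255*(f/255.)**.5,0,255).astype('uint8')
cv2.imwrite('pics/s7.png',f)
E
```

```text
18.475 [530.6 194.9  77.5] [-1.57  -0.004  2.685] 153.8 [ 0.348  0.411  1.862  0.004  0.872 -2.339] [-7.6  7.   3.9] [1.45 1.81 0.08] 0.571
xyz shift -3.4 1.5 1.5 turn y deg 109.8
```

View pics/s7.png

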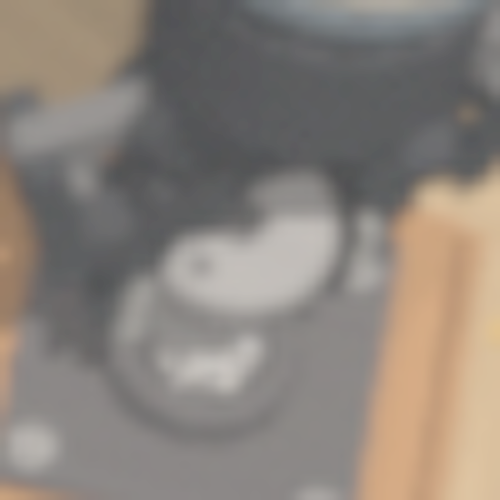

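```bash
python3 - <<'E'
from h import *
H=ray('scene',[[354.5,240.7]],140.5)[0]
for c in([528,193],[527,194.5]):
    d=H[:2]-c;print(H.round(1),np.hypot(*d).round(1),np.degrees(np.arctan2(d[1],d[0])).round(1))
E
```

```text
[543.  193.4 140.5] 15.0 1.7
[543.  193.4 140.5] 16.0 -3.8
```

Call:
{"method": "servo_tool", "body": {"motion": [[-1, 0.0015, 0, 0, 0, 0, 0], [-1, 0.0015, -0.0001, 0, 0, -0.5, 0], [-1, 0.0015, -0.0002, 0, 0, -1, 0], [-1, 0.0015, -0.0002, 0, 0, -1, 0]]}}

```text
clock: 19.08
eef_pos: [530.1, 195.1, 77.6]
tcp_rot: [-1.571, -0.003, 2.858]
contact_force: [-5.2, 3.9, 0.7]
opening: 0.573
```

```bash
python3 s.py 533 192 76 44
```

```text
19.075 [530.1 195.1  77.6] [-1.571 -0.003  2.858] 163.8 [ 3.490e-01  4.100e-01  1.864e+00  2.000e-03  8.700e-01 -2.511e+00] [-5.2  3.9  0.7] [0.86 1.14 0.05] 0.573
xyz shift -3.6 1.6 2.1 turn y deg 119.8
```

Call:
{"method": "servo_tool", "body": {"motion": [[-1, 0.0005, 0, 0, 0, -0.5, 0], [-1, 0.0005, -0.0001, 0, 0, -1, 0], [-1, 0.0005, -0.0002, 0, 0, -1.5, 0], [-1, 0.0005, -0.0002, 0, 0, -1.5, 0], [-1, 0.0005, 0.001, 0, 0, -1.5, 0], [-1, 0.0005, 0.002, 0, 0, -1.5, 0], [-1, 0.0005, 0.002, 0, 0, -1.5, 0]]}}

```text
clock: 19.95
eef_pos: [529.5, 195.1, 75.6]
tcp_rot: [-1.571, -0.003, 3.119]
contact_force: [-4.5, 4.6, -1.9]
opening: 0.577
```

```bash
python3 s.py
```

```text
19.95 [529.5 195.1  75.6] [-1.571e+00 -3.000e-03  3.119e+00] 178.7 [ 3.500e-01  4.120e-01  1.866e+00  2.000e-03  8.660e-01 -2.771e+00] [-4.5  4.6 -1.9] [0.75 1.03 0.13] 0.577
```

It moved down freely, so the leveller is off the thread end. Lowering it the rest of the way.

Call:
{"method": "servo_tool", "body": {"motion": [[-1, 0.0005, 0.001, 0, 0, 0, 0], [-1, 0.0005, 0.002, 0, 0, 0, 0], [-1, 0.0005, 0.003, 0, 0, 0, 0], [-1, 0.0005, 0.003, 0, 0, 0, 0]]}}

```text
clock: 20.45
eef_pos: [529.7, 195.3, 72.9]
tcp_rot: [-1.572, -0.002, 3.119]
contact_force: [-4.7, 4.8, 1.5]
opening: 0.575
```

Call:
{"method": "servo_tool", "body": {"motion": [[-1, 0, 0.001, 0, 0, 0, 0], [-1, 0, 0.0015, 0, 0, 0, 0], [-1, 0, 0.0015, 0, 0, 0, 0], [-1, 0, 0.0015, 0, 0, 0, 0]]}}

```text
clock: 20.95
eef_pos: [529.9, 195.4, 72.6]
tcp_rot: [-1.572, -0.001, 3.119]
contact_force: [-7.6, 4.7, 14.3]
opening: 0.574
```

```bash
python3 s.py
```

```text
20.95 [529.9 195.4  72.6] [-1.572e+00 -1.000e-03  3.119e+00] 178.7 [ 3.500e-01  4.160e-01  1.868e+00  2.000e-03  8.580e-01 -2.770e+00] [-7.6  4.7 14.3] [ 0.71  1.84 -0.  ] 0.574
```

It has bottomed about 5 mm lower, now with 14 N of support. Next I'll screw it forward (clockwise) in 60° steps, following the pitch.

Call:
{"method": "servo_tool", "body": {"motion": [[-1, 0, -0.0006, 0, 0, 0.5, 0], [-1, 0, -0.0005, 0, 0, 1.2, 0], [-1, 0, -0.0003, 0, 0, 2, 0], [-1, 0, -0.0002, 0, 0, 3, 0], [-1, 0, 0, 0, 0, 4, 0], [-1, 0, 0.0002, 0, 0, 5, 0], [-1, 0, 0.0004, 0, 0, 6, 0], [-1, 0, 0.0004, 0, 0, 6, 0]]}}

```text
clock: 21.95
eef_pos: [531.9, 195.5, 71.9]
tcp_rot: [-1.574, -0.0, 2.073]
contact_force: [2.0, 5.0, 3.7]
opening: 0.575
```

```bash
python3 s.py
```

```text
21.95 [531.9 195.5  71.9] [-1.574 -0.     2.073] 118.8 [ 3.490e-01  4.180e-01  1.867e+00  1.000e-03  8.530e-01 -1.724e+00] [2.  5.  3.7] [ 0.88 -0.1  -0.06] 0.575
```

Call:
{"method": "servo_tool", "body": {"motion": [[-1, 0, 0.0002, 0, 0, 1, 0], [-1, -0.0003, 0.0003, 0, 0, 2, 0], [-1, -0.0006, 0.0005, 0, 0, 3, 0], [-1, -0.0009, 0.0007, 0, 0, 4, 0], [-1, -0.001, 0.0008, 0, 0, 5, 0], [-1, -0.001, 0.001, 0, 0, 6, 0], [-1, -0.001, 0.001, 0, 0, 6, 0]]}}

```text
clock: 22.82
eef_pos: [532.7, 193.5, 70.9]
tcp_rot: [-1.573, -0.002, 1.03]
contact_force: [5.6, -2.6, 4.1]
opening: 0.573
```

```bash
python3 s.py
```

```text
22.825 [532.7 193.5  70.9] [-1.573 -0.002  1.03 ] 59.0 [ 3.460e-01  4.190e-01  1.868e+00 -1.000e-03  8.520e-01 -6.820e-01] [ 5.6 -2.6  4.1] [-0.41 -0.82 -0.16] 0.573
```

Call:
{"method": "servo_tool", "body": {"motion": [[-1, -0.0002, 0.0002, -0.0002, 0, 1, 0], [-1, -0.0004, 0.0003, -0.0004, 0, 2, 0], [-1, -0.0006, 0.0005, -0.0006, 0, 3, 0], [-1, -0.0008, 0.0007, -0.0008, 0, 4, 0], [-1, -0.001, 0.0008, -0.001, 0, 5, 0], [-1, -0.001, 0.001, -0.001, 0, 6, 0], [-1, -0.001, 0.001, -0.001, 0, 6, 0]]}}

```text
clock: 23.7
eef_pos: [531.5, 191.5, 69.7]
tcp_rot: [-1.572, -0.0, -0.017]
contact_force: [-0.5, -5.9, 8.5]
opening: 0.568
```

```bash
python3 s.py
```

```text
23.7 [531.5 191.5  69.7] [-1.572 -0.    -0.017] -1.0 [ 0.344  0.42   1.87  -0.002  0.852  0.362] [-0.5 -5.9  8.5] [-0.9  -0.13 -0.18] 0.568
```

Call:
{"method": "servo_tool", "body": {"motion": [[-1, -0.0002, 0.0001, -0.0002, 0, 1, 0], [-1, -0.0004, 0.0002, -0.0005, 0, 2, 0], [-1, -0.0006, 0.0004, -0.0007, 0, 3, 0], [-1, -0.0009, 0.0006, -0.0009, 0, 4, 0], [-1, -0.0012, 0.0008, -0.001, 0, 5, 0], [-1, -0.0012, 0.0009, -0.001, 0, 6, 0], [-1, -0.0012, 0.0009, -0.001, 0, 6, 0]]}}

```text
clock: 24.58
eef_pos: [528.8, 191.2, 68.7]
tcp_rot: [-1.573, 0.001, -1.064]
contact_force: [-6.0, -1.3, 11.3]
opening: 0.572
```

```bash
python3 s.py
```

```text
24.575 [528.8 191.2  68.7] [-1.573e+00  1.000e-03 -1.064e+00] -61.0 [0.344 0.419 1.874 0.    0.85  1.408] [-6.  -1.3 11.3] [-0.2   0.83 -0.14] 0.572
```

Call:
{"method": "servo_tool", "body": {"motion": [[-1, -0.0002, 0.0001, -0.0002, 0, 1, 0], [-1, -0.0004, 0.0002, -0.0004, 0, 2, 0], [-1, -0.0007, 0.0004, -0.0005, 0, 3, 0], [-1, -0.001, 0.0006, -0.0006, 0, 4, 0], [-1, -0.0014, 0.0008, -0.0006, 0, 5, 0], [-1, -0.0017, 0.0009, -0.0006, 0, 6, 0], [-1, -0.002, 0.0011, -0.0006, 0, 7, 0], [-1, -0.0022, 0.0012, -0.0006, 0, 8, 0], [-1, -0.0022, 0.0012, -0.0006, 0, 8, 0], [-1, -0.0022, 0.0012, -0.0006, 0, 8, 0]]}}

```text
clock: 25.82
eef_pos: [528.1, 194.4, 67.5]
tcp_rot: [-1.573, 0.001, -2.459]
contact_force: [-3.4, 8.6, 6.6]
opening: 0.57
```

```bash
python3 s.py; python3 snap.py e.npy; python3 - <<'E'
from h import *
f=cv2.resize(np.load('e.npy')[210:270,330:390,::-1],None,fx=9,fy=9,interpolation=cv2.INTER_CUBIC)
f=np.clip(255*(f/255.)**.5,0,255).astype('uint8')
for z,c in((128,(0,0,255)),(134,(255,0,0))):
    t=np.linspace(0,2*np.pi,60)
    for u in proj('scene',np.c_[528+25*np.cos(t),193+25*np.sin(t),0*t+z]): cv2.circle(f,tuple(int(v) for v in (u-[330,210]+.5)*9),1,c,-1)
cv2.imwrite('pics/s8.png',f)
E
```

```text
25.825 [528.1 194.4  67.5] [-1.573e+00  1.000e-03 -2.459e+00] -140.9 [0.349 0.42  1.876 0.003 0.845 2.806] [-3.4  8.6  6.6] [ 1.15  0.54 -0.2 ] 0.57
```

View pics/s8.png

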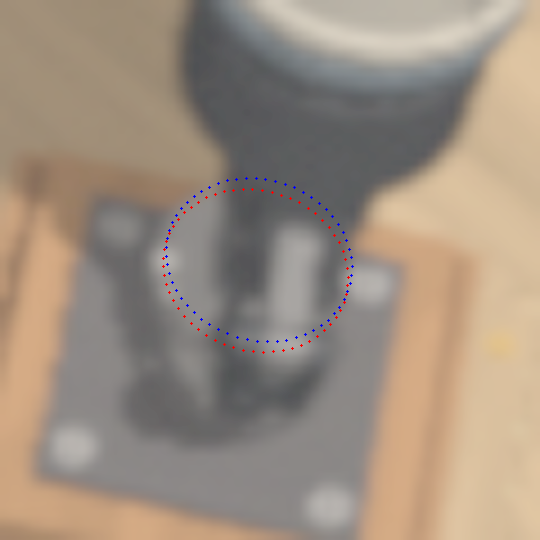

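In s8 the fingers hide the face, with the near finger at (290,380), so the spanner hole isn't visible and the height has to come from tool z. It dropped 5.2 mm under steady force over 320°. I'll add a few more degrees, relieve the side force and settle.

Call:
{"method": "servo_tool", "body": {"motion": [[-1, -0.0002, 0.0001, -0.0004, 0, 0.3, 0], [-1, -0.0004, 0.0001, -0.0008, 0, 0.6, 0], [-1, -0.0005, 0.0001, -0.0012, 0, 0.8, 0], [-1, -0.0005, 0.0001, -0.0012, 0, 0.8, 0], [-1, -0.0005, 0.0001, -0.0012, 0, 0.8, 0], [-1, -0.0005, 0.0001, -0.0012, 0, 0.8, 0], [-1, -0.0005, 0.0001, -0.0012, 0, 0.8, 0]]}}

```text
clock: 26.8
eef_pos: [528.4, 194.9, 67.4]
tcp_rot: [-1.571, 0.001, -2.602]
contact_force: [-0.9, 5.5, 6.0]
opening: 0.573
```

```bash
python3 s.py
```

```text
26.8 [528.4 194.9  67.4] [-1.571e+00  1.000e-03 -2.602e+00] -149.1 [3.500e-01 4.210e-01 1.876e+00 1.000e-03 8.440e-01 2.951e+00] [-0.9  5.5  6. ] [ 0.74  0.21 -0.01] 0.573
```

Call:
{"method": "servo_tool", "body": {"motion": [[-1, 0, -0.001, 0, 0, 0, 0], [-1, 0, -0.0022, 0, 0, 0, 0], [-1, 0, -0.0022, 0, 0, 0, 0], [-1, 0, -0.0022, 0, 0, 0, 0]]}}

```text
clock: 27.3
eef_pos: [528.0, 194.8, 68.0]
tcp_rot: [-1.572, -0.0, -2.602]
contact_force: [3.6, 7.3, -10.8]
opening: 0.571
```

Call:
{"method": "servo_tool", "body": {"motion": [[-1, 0, 0.001, 0, 0, 0, 0], [-1, 0, 0.0015, 0, 0, 0, 0], [-1, 0, 0.0015, 0, 0, 0, 0], [-1, 0, 0.0015, 0, 0, 0, 0], [-1, 0, 0.0015, 0, 0, 0, 0]]}}

```text
clock: 27.92
eef_pos: [528.2, 194.8, 67.5]
tcp_rot: [-1.572, 0.0, -2.602]
contact_force: [0.9, 5.7, 0.8]
opening: 0.575
```

The thread holds: pulling up moved it only 0.6 mm, against about 11 N. Handing in.

```bash
python3 -c "
from rig import r
print(r.sign_off())"; python3 s.py
```

```text
the job is handed in; nothing more can be done
None
the job is handed in; nothing more can be done
```

I handed the job in at about 28 s with the leveller dropped off the thread end, screwed forward 328° (about 0.9 turn) and still gripped. The sign-off gives no verdict.

**What I did**
- I gripped the loose leveller's foot, turned it back about 135° following the thread's rise, and felt it go free.
- I lowered it about 5 mm onto the next thread, then screwed it 328° clockwise in one grip. The wrist's range did not allow a full 360°.

**Last checks that agreed**
- The tool came down about 5.2 mm during the forward turn, under a steady light load. That puts the tip at roughly 29 mm, inside the 26 to 30.4 mm limits.
- A gentle upward pull moved it only about 0.6 mm and met 11 N, so the thread holds it.
- The tool is vertical to about 1 mrad. A sideways force of about 6 N remained, and the opening reading fits a 50 mm foot.

**What disagreed**
- The fingertips were about 31 mm higher than the reported TCP. My first grasp shut on empty air above the foot, and I then pressed on the foot face with up to 56 N to find the true height.
- The reported tool position also drifted 2 to 3 mm sideways as it turned, which I trimmed out using the force reading.
- The drop measured about 5 mm instead of 6, and the hole angle in the picture lagged the tool by about 12 to 18° during the backward turn. The foot may have slipped slightly in the grip.
- The fingers hid the spanner hole at the end. The final angle and height therefore come from the tool pose and the forces, not from a picture.

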